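Snap the reamer cone onto the citrus juicer

ROBOT

A 7-joint arm with a two-finger parallel gripper is mounted at the origin on a cart in front of the work surface, level with it; the furniture and walls round the work are solid. World frame = base frame: x ahead of the robot, y to its left, z up, the work surface at z = 0. Lengths are in m, angles in rad, forces in N, time in s.
With the tool pointing down it reaches from about 0.425 to 0.95 m from the base axis. Payload 16.7 kg.
Tool frame: the origin (TCP) lies at the very end of the fingers, on their centre line; the grasp point (between the pads) lies 19 mm behind it; z points along the fingers, y is the line along which they close (so a half turn about z gives the same grasp; the last joint's range is limited). The gripper opens to 94 mm and grips with 3 to 60 N. Pads are 16 mm wide; open, the fingers measure 119 mm over their backs; the gripper's body (75 mm by 177 mm) begins 78 mm behind the grasp point.
Start: joints at [-1.397, 0.426, 0.074, 1.606, -0.034, 1.111, -0.067], TCP at [0.215, 0.64, 0.185] pointing down, gripper open.
Joint ranges: [-2.85, 2.85], [-0.5, 2.14], [-1.23, 1.37], [0.21, 2.46], [-1.02, 4.16], [0.16, 2.05], [-2.73, 2.73]. Speed limits (rad/s): [1.89, 1.89, 2.39, 2.39, 3.01, 3.01, 3.01].

INTERFACE

Orientations are given as a unit quaternion [x, y, z, w].
In Python, from bench import robot gives the robot as it stands.
- The arm moves only by the tool jog_arm, never from a script. Its argument "moves" is a list of rows, each an object of numbers: "dx", "dy", "dz": the shift along the tool's x, y, z in m; "rx", "ry", "rz": the turn, a rotation vector about the tool's x, y, z in rad. In form: [{"dx": .., "dy": .., "dz": .., "rx": .., "ry": .., "rz": ..}, ...]. A call has 1 to 20 rows; each row is the pose to reach, as a shift and turn from the pose commanded when the call began, along the tool's axes at that moment; what a row does not reach only later rows make up. A row lasts 1/12 s, in which the tool goes at most 41.7 mm and 7.16 degrees, less where a joint would pass 70% of its speed; a pose out of reach is approached as far as the arm can. A call with a gripper value outside its range is refused whole. "jaw" is the finger opening in m, from 0 to 0.094, set as the call begins (left out, the last holds). The fingers move at their own pace and stop on an object; "squeeze" is the grip in N (left out, the last holds). Time passes only in rows, so rows that repeat a pose let the fingers close. It gives the time, the measured TCP pose, the force, the opening and the grip force at its end, in the units of the state.
- robot.state(): the state, without advancing time (a new reading comes with each control period).
- robot.capture(name): name is "scene" or "top" or "wrist"; returns (picture, depth): 400x640x3 uint8, red, green, blue; 400x640 float32, m along the optical axis (not along the pixel's ray), 0 where there is no reading.
- robot.camera_info(name): a dict with "fx", "fy", "cx", "cy" (pixels), "k1" (the pictures are not rectified: a ray, as slopes to the right and down, at radius r is drawn at 1 + k1 r^2 times it, then the intrinsics apply), "R" (3x3) and "t" (3): a world point X has camera coordinates R X + t. Camera axes: x right, y down, z forward; pixel columns grow to the right and rows downward; lengths in m; the calibration is good to about 2 mm. A picture is of the moment at which its call begins: read the wrist's pose just before it. camera_info takes no time and is no camera call; for the wrist camera it gives the pose at the moment of the call.
- robot.job_done(): hands the job in; it is judged then, once.
Trained networks look in the newest picture that a camera, given by its name, has taken for a name from the list of things; names that differ only in an ending like _2 or _b are one class to them, and where a whole thing is asked for, a point or a joint stands for the part that bears it (a point fixed in the world has none). Each returns a list of dicts, best first, with "confidence" (0 to 1); they miss things now and then, are a little off and sometimes report something else, mostly with a low value. They report only what shows in the picture. A call takes as long as a camera call. They do not tell look-alikes from the thing itself.
- robot.recognise(camera, query): "centre" ([x, y, z] in m, in world coordinates, good to about 4 mm: the middle of the surface that is visible of it).
- robot.trace(camera, query): "region" (400x640 bool, what is visible of it).
The state is a dict: "time": time; "joint_positions": joint angles; "dq": joint speeds; "joint_efforts": joint torques, N m; "tcp_pos": TCP position; "tool_rot": TCP orientation; "ft_force": force on the tool from outside, world axes, zero at the start; "ft_torque": the same for the moment, N m; "width": opening from 0.0 (shut) to 1.0 (fully open); "grip_force": force on a finger pad.
Only numpy, scipy, OpenCV 4.12 (cv2) and the standard library are available. Lean on these libraries where they do the work, as an engineer would, in place of code of your own. Each camera call takes 0.05 s, during which the arm holds its last target. There are 200 camera calls.

TASK

Get the citrus juicer ready: first lift the lime out of its bowl and set it down gently on the square plate, then take the reamer cone and press it down onto the juicer's drive stud, past the click, until it is fully home. Do not let go at the end: finish while the gripper is still pressing the cone firmly down, so that the rubber seal under it stays squeezed. Leave the other things on the worktop where they are.

Things in the scene. Friction and masses are not known exactly. Their poses are not given: they have to be found in the camera images.
- juicer: citrus juicer, fixed: round white housing 137 mm across, small steel spout along its -x; origin at the centre of its underside, z up. Its top is a shallow bowl: floor 50 mm above the worktop, 128 mm across inside, rim 6 mm above the floor. A round shoulder in the middle, 52 mm across, 6 mm above the floor, carries the drive stud. The lime, in the bowl on the spout side, keeps the cone off
- seat (a point): point on the stud's axis on top of the shoulder, 56 mm above the worktop: where the middle of the cone's underside is when the seal is squeezed flat; z up
- stud_top (a point): top centre of the drive stud, 24 mm above the seat point: an upright steel post 24 mm across, its last 6 mm tapered to 12 mm, with four spring-loaded balls that stand 3 mm out of its side, 12.5 mm above the seat point
- seal (a joint): black rubber seal ring, 50 mm across, round the foot of the stud on the shoulder: 0 when free (its top then 3 mm above the seat point), grows as it is squeezed, 0.003 m when flat. It starts to give at 4 N and is flat at 10 N
- cone: loose white reamer cone, 60 g, upright on the worktop: plain round collar 56 mm across and 28 mm high to grip, ribbed dome above it up to 54 mm; origin at the centre of its underside, z up through the dome; any turn about z will do
- cone_bore (a point): centre of the cone's underside, where its blind bore (26 mm wide at the lip) opens. Pushed over the stud it meets the balls 16 mm above the seat point; the push peaks at about 15 N (up to 20) near 15 mm, then drops; at 7 mm the balls snap out behind the lip (the click) and draw the cone down to the seal, 3 mm above the seat point; pressed on, it squeezes the seal. It comes off at about 14 N
- lime: green lime, 55 x 46 x 45 mm, its origin on its skin (the side that was its underside as it lay), long axis along its x. It lies in the juicer's bowl, long axis roughly along the rim
- lime_center (a point): the middle of the lime, 23 mm above the bowl's floor as it lies there
- plate: empty square white plate, 150 x 150 mm, loose; floor 5 mm above the worktop, rim 15 mm; origin at the centre of its underside. It and the juicer stand side by side, either one on the left
- lemon: yellow lemon, 78 mm long, bystander; origin on its underside
- salt_shaker: salt shaker, 44 mm across, 90 mm tall, bystander; origin at its foot
- spice_jar: spice jar, 46 mm across, 106 mm tall, bystander; origin at its foot
- teaspoon: small spoon with a handle, 132 mm long, lying near the front edge, bystander; origin at its middle
Not all that is in view belongs to the job. Several things have the shape of the lime; the one meant has the colours described above. What is shaped like the juicer but purple is not meant.

How it is judged:
By the outcome, as a careful person would: the job done as asked, in the order asked, and still so for the second after the job is handed in, while the arm keeps its last pose, push and grip.
It also fails if it takes over 58 s, if anything falls off the work surface, if the arm or the gripper's body presses on something with over 40 N, if the wrist force passes 120 N, or if a joint passes its speed limit or range.

## Working session

There is one attempt and no reset: what is moved stays moved. The work goes in short steps, Python scripts to look and compute and a tool call to move; the robot and the scene stay as the last step left them, time stands still between calls to the robot, and variables do not carry over. Pictures are saved under pics/ and viewed, at most 10 in all, crops included, and the job is handed in when it is done.

Besides the shell and the picture viewer there is one more tool, called after "Emit:" as a command line: name --argument value ..., lists and objects as JSON in quotes. jog_arm: Moves the arm, as the interface text tells. Its arguments: {"type":"object","properties":{"moves":{"type":"array","items":{"type":"object","properties":{"dx":{"type":"number"},"dy":{"type":"number"},"dz":{"type":"number"},"rx":{"type":"number"},"ry":{"type":"number"},"rz":{"type":"number"}}}},"jaw":{"type":"number"},"squeeze":{"type":"number"}},"required":["moves"]}

```bash
mkdir -p pics; ls
cat > h.py <<'E'
from bench import robot
import numpy as np, cv2
from scipy.spatial.transform import Rotation as Rn
def world(cam,depth,info=None):
    i=info or robot.camera_info(cam); K=np.array([[i["fx"],0,i["cx"]],[0,i["fy"],i["cy"]],[0,0,1.]])
    v,u=np.mgrid[0:400,0:640]; 
    xd=(u-i["cx"])/i["fx"]; yd=(v-i["cy"])/i["fy"]; x,y=xd.copy(),yd.copy()
    for _ in range(10):
        s=1+i["k1"]*(x*x+y*y); x=xd/s; y=yd/s
    P=np.stack([x*depth,y*depth,depth],-1)
    W=(P-np.array(i["t"]))@np.array(i["R"]); W[depth<=0]=np.nan
    return W
def snap(cam,fn=None):
    i=robot.camera_info(cam); p,d=robot.capture(cam)
    if fn: cv2.imwrite(fn,p[...,::-1])
    return p,d,world(cam,d,i)
E
python3 - <<'E'
from h import *
s=robot.state(); print(s["tcp_pos"],s["tool_rot"],s["time"],s["width"])
for c in ["scene","top"]:
    p,d,W=snap(c,f"pics/{c}0.png"); np.savez(f"{c}0.npz",p=p,d=d,W=W)
    for q in ["juicer","cone","lime","plate"]:
        for r in robot.recognise(c,q)[:4]: print(c,q,np.round(r["centre"],3),round(r["confidence"],2))
print(robot.state()["time"])
E
```

```text
pics
[0.21465162 0.63948123 0.18460121] [ 1.61196686e-01  9.86922108e-01 -6.14583990e-04 -4.87575440e-05] 0.0 1.0021074983561657
scene juicer [ 0.451 -0.717  0.053] 0.73
scene cone [ 0.393 -0.168  0.03 ] 0.82
scene lime [ 0.461 -0.555  0.039] 0.8
scene lime [ 0.449 -0.412  0.086] 0.54
scene plate [ 0.553 -0.197  0.006] 0.72
scene plate [ 0.391 -0.17   0.03 ] 0.53
top juicer [ 0.51  -0.416  0.052] 0.88
top juicer [ 0.464 -0.727  0.053] 0.68
top cone [ 0.402 -0.184  0.032] 0.82
top lime [ 0.46  -0.416  0.09 ] 0.85
top lime [ 0.466 -0.562  0.038] 0.63
top lime [ 0.38  -0.544  0.036] 0.54
top lime [ 0.64  -0.442  0.082] 0.46
top plate [ 0.553 -0.199  0.003] 0.57
top plate [ 0.641 -0.441  0.081] 0.46
top plate [ 0.504 -0.417  0.058] 0.45
0.5
```

View pics/top0.png

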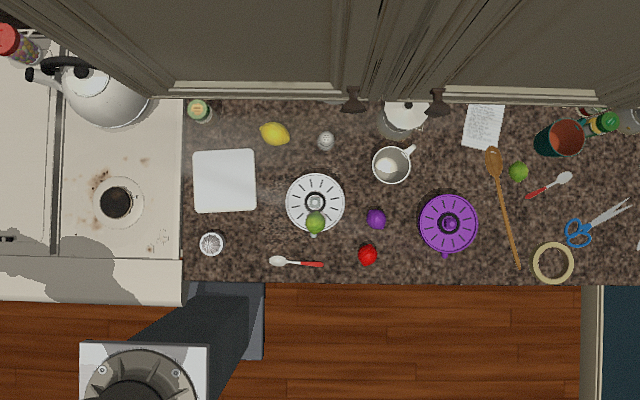

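View pics/scene0.png

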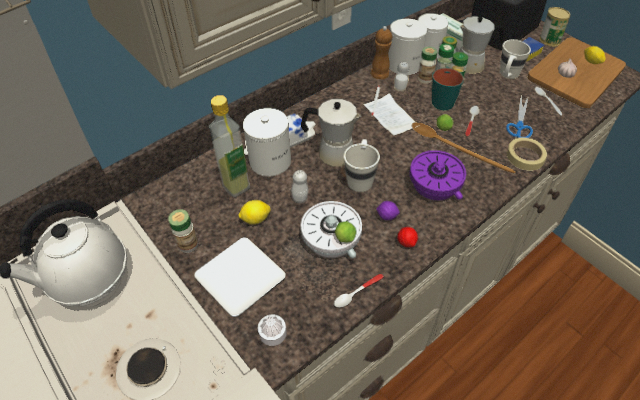

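The top view shows the white juicer at (315,202) with its spout pointing down, the green lime at (315,222), the plate at (224,181) and the cone at (211,244).

Candidates in the top view:
- **Lime:** green in the bowl (315,222), purple (376,219), red (368,254), a loose green one (519,172). I choose the green one at (315,222).
- **Juicer:** white (315,202), purple (450,223). I choose the white one.

Run:
```python
from h import *
z=np.load("top0.npz"); p,W=z["p"],z["W"]
cv2.imwrite("pics/crop0.png",cv2.resize(p[140:270,180:350][...,::-1],None,fx=4,fy=4,interpolation=cv2.INTER_CUBIC))
X,Y,Z=np.moveaxis(W,-1,0); hsv=cv2.cvtColor(p,cv2.COLOR_RGB2HSV)
def box(n,m):
    q=W[m]; print(n,m.sum(),np.round(q.mean(0),4),"med",np.round(np.median(q,0),4))
    c,s,a=cv2.minAreaRect(q[:,:2].astype(np.float32)); print("  rect",np.round(c,4),np.round(s,4),round(a,1)," circ",cv2.minEnclosingCircle(q[:,:2].astype(np.float32)))
roi=(Y<-.3)&(Y>-.52)&(X>.38)&(X<.62)
g=roi&(hsv[...,0]>28)&(hsv[...,0]<60)&(hsv[...,1]>110)
box("lime",g); print("  zmax",Z[g].max())
v=W[g][:,:2]; C=np.cov(v.T); w,V=np.linalg.eigh(C); print("  long",V[:,1],2*np.sqrt(w))
wall=roi&(Z>.03)&(hsv[...,1]<70); box("juicer",wall)
st=roi&(Z>.07)&~cv2.dilate(g.astype(np.uint8),np.ones((3,3))).astype(bool); box("stud",st)
cone=(abs(X-.4)<.06)&(abs(Y+.184)<.06)&(Z>.012); box("cone",cone); print(" coneZ",Z[cone].max())
top=cone&(Z>.045); box("conetop",top)
pl=(abs(X-.553)<.12)&(abs(Y+.198)<.12)&(hsv[...,1]<40)&(hsv[...,2]>150); box("plate",pl)
```

```text
lime 281 [ 0.4558 -0.4206  0.0895] med [ 0.4565 -0.4209  0.0905]
  rect [ 0.4754 -0.4204] [0.0882 0.0402] 0.7  circ ((0.47568774223327637, -0.41670045256614685), 0.04476207494735718)
  zmax 0.09989816410755405
  long [-0.9866687  -0.16274176] [0.02152122 0.02343915]
juicer 2589 [ 0.514  -0.42    0.0809] med [ 0.5119 -0.4198  0.0516]
  rect [ 0.5158 -0.4366] [0.1361 0.1814] 32.7  circ ((0.5207662582397461, -0.44525593519210815), 0.10420769453048706)
stud 470 [ 0.5771 -0.4588  0.4285] med [ 0.602  -0.4698  0.5556]
  rect [ 0.5467 -0.4439] [0.0413 0.1609] 67.2  circ ((0.5478854775428772, -0.4409724473953247), 0.08075664192438126)
cone 477 [ 0.402  -0.1777  0.0372] med [ 0.4026 -0.1792  0.0341]
  rect [ 0.4009 -0.174 ] [0.0557 0.0557] 67.8  circ ((0.40093833208084106, -0.17357799410820007), 0.029231548309326172)
 coneZ 0.05787205805809649
conetop 136 [ 0.401  -0.1757  0.0513] med [ 0.4007 -0.1761  0.0517]
  rect [ 0.4018 -0.1746] [0.0305 0.031 ] 66.0  circ ((0.40085843205451965, -0.174406960606575), 0.016570985317230225)
plate 4610 [ 0.5578 -0.1889  0.04  ] med [ 0.5577 -0.1913  0.0086]
  rect [ 0.5525 -0.198 ] [0.24  0.238] 90.0  circ ((0.5529822707176208, -0.18346166610717773), 0.1585979014635086)
```

Emit:
jog_arm --moves '[{"dz": -0.02}, {"dz": -0.05}, {"dz": -0.08}]' --jaw 0.074

```text
schema error: expected keys dx, dy, dz, rx, ry, rz
```

View pics/crop0.png

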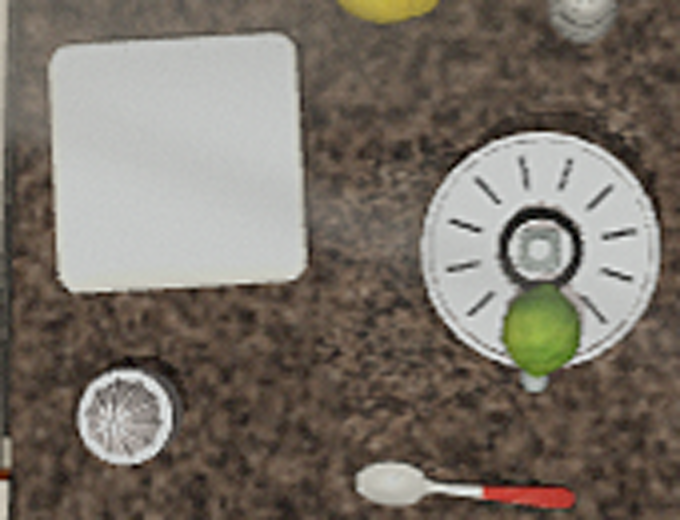

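The crop confirms it: the green lime is in the white juicer's bowl on the spout side, crop (540,330). The empty plate and the cone are to the left.

Emit:
jog_arm --moves '[{"dx": 0, "dy": 0, "dz": -0.04, "rx": 0, "ry": 0, "rz": 0}, {"dx": -0.467, "dy": -0.434, "dz": -0.1, "rx": 0, "ry": 0, "rz": 1.4}, {"dx": -0.467, "dy": -0.434, "dz": -0.1, "rx": 0, "ry": 0, "rz": 1.4}, {"dx": -0.467, "dy": -0.434, "dz": -0.1, "rx": 0, "ry": 0, "rz": 1.4}, {"dx": -0.467, "dy": -0.434, "dz": -0.1, "rx": 0, "ry": 0, "rz": 1.4}, {"dx": -0.467, "dy": -0.434, "dz": -0.1, "rx": 0, "ry": 0, "rz": 1.4}, {"dx": -0.467, "dy": -0.434, "dz": -0.1, "rx": 0, "ry": 0, "rz": 1.4}, {"dx": -0.467, "dy": -0.434, "dz": -0.1, "rx": 0, "ry": 0, "rz": 1.4}, {"dx": -0.467, "dy": -0.434, "dz": -0.1, "rx": 0, "ry": 0, "rz": 1.4}, {"dx": -0.467, "dy": -0.434, "dz": -0.1, "rx": 0, "ry": 0, "rz": 1.4}, {"dx": -0.467, "dy": -0.434, "dz": -0.1, "rx": 0, "ry": 0, "rz": 1.4}, {"dx": -0.467, "dy": -0.434, "dz": -0.1, "rx": 0, "ry": 0, "rz": 1.4}, {"dx": -0.467, "dy": -0.434, "dz": -0.1, "rx": 0, "ry": 0, "rz": 1.4}, {"dx": -0.467, "dy": -0.434, "dz": -0.1, "rx": 0, "ry": 0, "rz": 1.4}, {"dx": -0.467, "dy": -0.434, "dz": -0.1, "rx": 0, "ry": 0, "rz": 1.4}, {"dx": -0.467, "dy": -0.434, "dz": -0.1, "rx": 0, "ry": 0, "rz": 1.4}, {"dx": -0.467, "dy": -0.434, "dz": -0.1, "rx": 0, "ry": 0, "rz": 1.4}, {"dx": -0.467, "dy": -0.434, "dz": -0.1, "rx": 0, "ry": 0, "rz": 1.4}]' --jaw 0.074

```text
time: 2.0
tcp_pos: [0.521, 0.0755, 0.286]
tool_rot: [0.761, 0.649, 0.0, 0.001]
ft_force: [-0.6, 1.6, -0.9]
width: 0.788
grip_force: 0.0
```

```bash
cat >> h.py <<'E'
def delta(target,yaw=None):
    """shift in tool axes to a world TCP target; rz to bring tool y to world angle yaw (deg, mod 180)"""
    s=robot.state(); R=Rn.from_quat(s["tool_rot"]).as_matrix()
    d=R.T@(np.array(target)-s["tcp_pos"]); y=np.degrees(np.arctan2(R[1,1],R[0,1]))
    out=dict(t=round(s["time"],2),tcp=np.round(s["tcp_pos"],4),toolyaw=round(y,2),d=np.round(d,4),q=np.round(s["joint_positions"],2),tilt=np.round(R[:,2],4),f=np.round(s["ft_force"],1),w=round(s["width"]*.094,4),grip=np.round(s["grip_force"],1))
    if yaw is not None:
        a=-np.radians(yaw-y); out["rz"]=[round(a,3),round((a+np.pi)%(2*np.pi),3)]
    return out
E
python3 -c "
from h import *
print(delta([.46,-.42,.28],-90))"
```

```text
{'t': 2.0, 'tcp': array([0.521 , 0.0755, 0.286 ]), 'toolyaw': np.float64(-9.11), 'd': array([-0.4989,  0.0182,  0.0061]), 'q': array([-0.87,  0.1 ,  0.66,  1.84, -0.06,  1.23, -0.35]), 'tilt': array([ 1.4e-03, -4.0e-04, -1.0e+00]), 'f': array([-0.6,  1.6, -0.9]), 'w': 0.074, 'grip': np.float64(0.0), 'rz': [np.float64(1.412), np.float64(4.553)]}
```

Emit:
jog_arm --moves '[{"dx": -0.499, "dy": 0.018, "dz": 0.006, "rx": 0, "ry": 0, "rz": 1.412}, {"dx": -0.499, "dy": 0.018, "dz": 0.006, "rx": 0, "ry": 0, "rz": 1.412}, {"dx": -0.499, "dy": 0.018, "dz": 0.006, "rx": 0, "ry": 0, "rz": 1.412}, {"dx": -0.499, "dy": 0.018, "dz": 0.006, "rx": 0, "ry": 0, "rz": 1.412}, {"dx": -0.499, "dy": 0.018, "dz": 0.006, "rx": 0, "ry": 0, "rz": 1.412}, {"dx": -0.499, "dy": 0.018, "dz": 0.006, "rx": 0, "ry": 0, "rz": 1.412}, {"dx": -0.499, "dy": 0.018, "dz": 0.006, "rx": 0, "ry": 0, "rz": 1.412}, {"dx": -0.499, "dy": 0.018, "dz": 0.006, "rx": 0, "ry": 0, "rz": 1.412}, {"dx": -0.499, "dy": 0.018, "dz": 0.006, "rx": 0, "ry": 0, "rz": 1.412}, {"dx": -0.499, "dy": 0.018, "dz": 0.006, "rx": 0, "ry": 0, "rz": 1.412}, {"dx": -0.499, "dy": 0.018, "dz": 0.006, "rx": 0, "ry": 0, "rz": 1.412}, {"dx": -0.499, "dy": 0.018, "dz": 0.006, "rx": 0, "ry": 0, "rz": 1.412}, {"dx": -0.499, "dy": 0.018, "dz": 0.006, "rx": 0, "ry": 0, "rz": 1.412}, {"dx": -0.499, "dy": 0.018, "dz": 0.006, "rx": 0, "ry": 0, "rz": 1.412}, {"dx": -0.499, "dy": 0.018, "dz": 0.006, "rx": 0, "ry": 0, "rz": 1.412}, {"dx": -0.499, "dy": 0.018, "dz": 0.006, "rx": 0, "ry": 0, "rz": 1.412}]'

```text
time: 3.33
tcp_pos: [0.4622, -0.4143, 0.2791]
tool_rot: [1.0, 0.004, 0.0, -0.001]
ft_force: [-0.4, 0.9, 0.1]
width: 0.786
grip_force: 0.0
```

Run:
```python
from h import *
print(delta([.46,-.42,.28],-90))
p,d,W=snap("wrist","pics/w1.png"); np.savez("w1.npz",p=p,d=d,W=W)
for q in ["lime","stud_top","seal","juicer","cone"]:
    for r in robot.recognise("wrist",q)[:2]: print(q,np.round(r["centre"],4),round(r["confidence"],2))
hsv=cv2.cvtColor(p,cv2.COLOR_RGB2HSV); Z=W[...,2]
g=(hsv[...,0]>28)&(hsv[...,0]<60)&(hsv[...,1]>110)&(Z>.05)&(Z<.11)
q=W[g]; print("lime",g.sum(),q.mean(0),q.min(0),q.max(0))
c,s,a=cv2.minAreaRect(q[:,:2].astype(np.float32)); print(c,s,a)
m=(Z>.074)&(Z<.083)&~cv2.dilate(g.astype(np.uint8),np.ones((9,9))).astype(bool)&(hsv[...,1]<60)
m&=(abs(W[...,0]-.51)<.04)&(abs(W[...,1]+.42)<.04)
print("stud",m.sum(),W[m].mean(0) if m.any() else 0)
```

```text
{'t': 3.33, 'tcp': array([ 0.4622, -0.4143,  0.2791]), 'toolyaw': np.float64(-89.51), 'd': array([-0.0022,  0.0057, -0.0009]), 'q': array([-0.13,  0.42,  1.04,  1.66, -0.37,  1.29, -0.58]), 'tilt': array([ 3.e-04,  1.e-03, -1.e+00]), 'f': array([-0.4,  0.9,  0.1]), 'w': 0.0739, 'grip': np.float64(0.0), 'rz': [np.float64(0.008), np.float64(3.15)]}
lime [ 0.4701 -0.56    0.0352] 0.75
lime [ 0.5154 -0.4193  0.0485] 0.74
stud_top [ 0.5147 -0.4211  0.0534] 0.88
stud_top [ 0.4664 -0.7188  0.0525] 0.81
seal [ 0.4674 -0.7184  0.06  ] 0.68
seal [ 0.5167 -0.4242  0.0511] 0.67
juicer [ 0.4667 -0.7215  0.051 ] 0.82
juicer [ 0.5128 -0.4165  0.0476] 0.71
cone [ 0.4065 -0.1847  0.0292] 0.95
lime 1294 [ 0.49293646 -0.40172529  0.0837301 ] [ 0.43306312 -0.43813651  0.05006691] [ 0.66110608 -0.30428259  0.09803653]
(0.552963137626648, -0.37513163685798645) (0.2535249888896942, 0.0436486192047596) 24.375411987304688
stud 309 [ 0.50439171 -0.41643582  0.07845538]
```

View pics/w1.png

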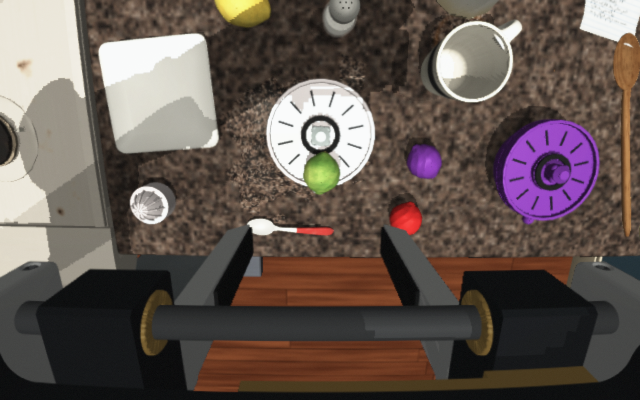

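The wrist view shows the lime at (322,172), in front of the stud at (320,133), and the plate at (160,92). Next I fit these more exactly.

```bash
cat > fit.py <<'E'
from h import *
from scipy.optimize import least_squares
def lime(W,hsv,c0,full=False):
    g=(hsv[...,0]>28)&(hsv[...,0]<62)&(hsv[...,1]>90)&(np.hypot(W[...,0]-c0[0],W[...,1]-c0[1])<.05)
    g=cv2.erode(g.astype(np.uint8),np.ones((3,3))).astype(bool); q=W[g]
    def f(p):
        c,s=np.cos(p[3]),np.sin(p[3]); d=q-p[:3]; u=c*d[:,0]+s*d[:,1]; v=-s*d[:,0]+c*d[:,1]
        return (np.sqrt((u/.0275)**2+(v/.023)**2+(d[:,2]/.0225)**2)-1)*.023
    best=min((least_squares(f,[*q[:,:2].mean(0),q[:,2].max()-.022,a],loss="soft_l1",f_scale=.002) for a in (0,.8,1.6,2.4)),key=lambda r:r.cost)
    return best.x,best.cost,len(q)
def circ(pts,r):
    f=lambda p:np.hypot(pts[:,0]-p[0],pts[:,1]-p[1])-r
    return least_squares(f,np.median(pts,0)[:2],loss="soft_l1",f_scale=.002).x
E
python3 - <<'E'
from fit import *
for n in ("w1","top0"):
    z=np.load(n+".npz"); p,W=z["p"],z["W"]; hsv=cv2.cvtColor(p,cv2.COLOR_RGB2HSV); Z=W[...,2]
    x,c,k=lime(W,hsv,(.465,-.417)); print(n,"lime",np.round(x[:3],4),"longaxis deg",round(np.degrees(x[3])%180,1),c,k)
    # juicer outline via trace-free hull of rim: outer contour of points z .045-.062
    m=(Z>.045)&(Z<.065)&(np.hypot(W[...,0]-.512,W[...,1]+.418)<.08)&(hsv[...,1]<70)
    q=W[m]; h=cv2.convexHull(q[:,:2].astype(np.float32))[:,0]; print(" juicer",m.sum(),np.round(circ(h,.0685),4),h.min(0),h.max(0))
    g=cv2.cvtColor(p,cv2.COLOR_RGB2GRAY); b=m&(g<60)&(np.hypot(W[...,0]-.512,W[...,1]+.418)<.035); print(" seal",b.sum(),np.round(W[b].mean(0),4))
    m=(Z>.02)&(Z<.035)&(np.hypot(W[...,0]-.402,W[...,1]+.176)<.045)
    h=cv2.convexHull(W[m][:,:2].astype(np.float32))[:,0]; print(" cone",m.sum(),np.round(circ(h,.028),4),h.min(0),h.max(0))
    m=(Z>.045)&(Z<.06)&(np.hypot(W[...,0]-.402,W[...,1]+.176)<.045); print(" conetop",np.round(W[m].mean(0),4))
    m=((hsv[...,1]<45)&(hsv[...,2]>120)&(Z<.03)&(abs(W[...,0]-.553)<.1)&(abs(W[...,1]+.195)<.1)).astype(np.uint8)
    _,l,st,_=cv2.connectedComponentsWithStats(m); m=l==1+np.argmax(st[1:,4]); print(" plate",cv2.minAreaRect(W[m][:,:2].astype(np.float32)))
E
```

```text
w1 lime [ 0.4582 -0.4175  0.0732] longaxis deg 145.9 0.0003430165660246999 958
 juicer 7748 [ 0.5037 -0.4164] [ 0.43876523 -0.48480704] [ 0.5712132  -0.34803042]
 seal 362 [ 0.5048 -0.416   0.0599]
 cone 615 [ 0.4017 -0.1721] [ 0.37393183 -0.20055182] [ 0.43001103 -0.14329399]
 conetop [ 0.4033 -0.1744  0.0513]
 plate ((0.5542345643043518, -0.190437451004982), (0.15697620809078217, 0.16039389371871948), 4.402609348297119)
top0 lime [ 0.4583 -0.4183  0.073 ] longaxis deg 150.4 0.00018286038277313537 216
 juicer 2289 [ 0.5034 -0.4174] [ 0.43719175 -0.48362392] [ 0.57066    -0.34977725]
 seal 87 [ 0.5094 -0.4182  0.0597]
 cone 230 [ 0.4007 -0.1736] [ 0.3745047  -0.20177878] [ 0.42866197 -0.14447245]
 conetop [ 0.401  -0.1757  0.0513]
 plate ((0.5543464422225952, -0.19486425817012787), (0.15408267080783844, 0.15701374411582947), 4.081472873687744)
```

Emit:
jog_arm --moves '[{"dx": -0.002, "dy": -0.002, "dz": 0.04, "rx": 0, "ry": 0, "rz": 0}, {"dx": -0.002, "dy": -0.002, "dz": 0.08, "rx": 0, "ry": 0, "rz": 0}, {"dx": -0.002, "dy": -0.002, "dz": 0.12, "rx": 0, "ry": 0, "rz": 0}, {"dx": -0.002, "dy": -0.002, "dz": 0.15, "rx": 0, "ry": 0, "rz": 0}, {"dx": -0.002, "dy": -0.002, "dz": 0.16, "rx": 0, "ry": 0, "rz": 0}, {"dx": -0.002, "dy": -0.002, "dz": 0.16, "rx": 0, "ry": 0, "rz": 0}, {"dx": -0.002, "dy": -0.002, "dz": 0.16, "rx": 0, "ry": 0, "rz": 0}]'

```text
time: 4.22
tcp_pos: [0.4594, -0.4146, 0.1205]
tool_rot: [1.0, 0.003, 0.0, 0.0]
ft_force: [0.3, 0.4, 0.8]
width: 0.788
grip_force: 0.0
```

Run:
```python
from fit import *
print(delta([.458,-.418,.059],-90))
p,d,W=snap("wrist"); np.savez("w2.npz",p=p,d=d,W=W); hsv=cv2.cvtColor(p,cv2.COLOR_RGB2HSV); cv2.imwrite("pics/w2.png",p[...,::-1])
x,c,k=lime(W,hsv,(.46,-.417)); print("lime",np.round(x,4),np.degrees(x[3])%180,c,k)
```

```text
{'t': 4.22, 'tcp': array([ 0.4594, -0.4146,  0.1205]), 'toolyaw': np.float64(-89.68), 'd': array([-0.0015,  0.0033,  0.0615]), 'q': array([-0.03,  0.56,  0.92,  1.84, -0.52,  1.01, -0.46]), 'tilt': array([ 3.e-04, -7.e-04, -1.e+00]), 'f': array([0.3, 0.4, 0.8]), 'w': 0.074, 'grip': np.float64(0.0), 'rz': [np.float64(0.006), np.float64(3.147)]}
lime [ 0.4575 -0.4175  0.0734  2.7768] 159.09883838922403 0.0007332435603570227 2562
```

View pics/w2.png

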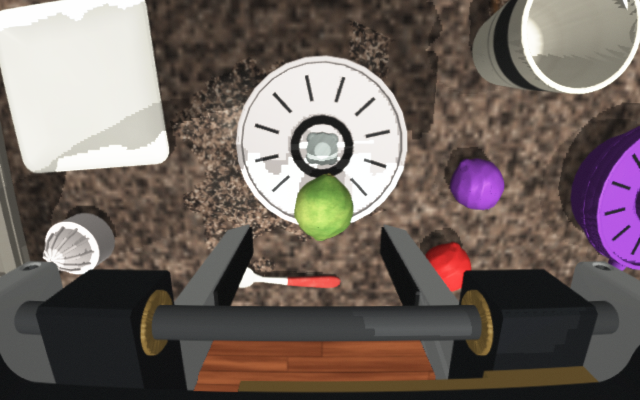

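The wrist view shows the lime at (323,207), centred between the fingers, with nothing in the way. I'll descend and grip.

Emit:
jog_arm --moves '[{"dx": -0.001, "dy": 0.002, "dz": 0.03, "rx": 0, "ry": 0, "rz": 0}, {"dx": -0.001, "dy": 0.002, "dz": 0.045, "rx": 0, "ry": 0, "rz": 0}, {"dx": -0.001, "dy": 0.002, "dz": 0.055, "rx": 0, "ry": 0, "rz": 0}, {"dx": -0.001, "dy": 0.002, "dz": 0.061, "rx": 0, "ry": 0, "rz": 0}, {"dx": -0.001, "dy": 0.002, "dz": 0.061, "rx": 0, "ry": 0, "rz": 0}, {"dx": -0.001, "dy": 0.002, "dz": 0.061, "rx": 0, "ry": 0, "rz": 0}]'

```text
time: 4.77
tcp_pos: [0.4583, -0.4164, 0.0589]
tool_rot: [1.0, 0.003, 0.0, 0.0]
ft_force: [0.2, -0.2, 0.7]
width: 0.785
grip_force: 0.0
```

Emit:
jog_arm --moves '[{"dx": 0, "dy": 0, "dz": 0, "rx": 0, "ry": 0, "rz": 0}, {"dx": 0, "dy": 0, "dz": 0, "rx": 0, "ry": 0, "rz": 0}, {"dx": 0, "dy": 0, "dz": 0, "rx": 0, "ry": 0, "rz": 0}, {"dx": 0, "dy": 0, "dz": 0, "rx": 0, "ry": 0, "rz": 0}, {"dx": 0, "dy": 0, "dz": 0, "rx": 0, "ry": 0, "rz": 0}, {"dx": 0, "dy": 0, "dz": 0, "rx": 0, "ry": 0, "rz": 0}, {"dx": 0, "dy": 0, "dz": 0, "rx": 0, "ry": 0, "rz": 0}, {"dx": 0, "dy": 0, "dz": 0, "rx": 0, "ry": 0, "rz": 0}]' --jaw 0.03 --squeeze 12

```text
time: 5.43
tcp_pos: [0.4578, -0.4169, 0.0586]
tool_rot: [1.0, 0.003, 0.0, 0.001]
ft_force: [-3.7, -4.6, 5.2]
width: 0.447
grip_force: 12.3
```

Emit:
jog_arm --moves '[{"dx": 0, "dy": 0, "dz": -0.005, "rx": 0, "ry": 0, "rz": 0}, {"dx": 0, "dy": 0, "dz": -0.015, "rx": 0, "ry": 0, "rz": 0}, {"dx": 0, "dy": 0, "dz": -0.03, "rx": 0, "ry": 0, "rz": 0}, {"dx": 0, "dy": 0, "dz": -0.05, "rx": 0, "ry": 0, "rz": 0}, {"dx": 0, "dy": 0, "dz": -0.07, "rx": 0, "ry": 0, "rz": 0}, {"dx": 0, "dy": 0, "dz": -0.07, "rx": 0, "ry": 0, "rz": 0}]'

```text
time: 5.93
tcp_pos: [0.4594, -0.4174, 0.1329]
tool_rot: [1.0, 0.003, 0.002, 0.001]
ft_force: [0.9, -0.6, -0.2]
width: 0.45
grip_force: 11.5
```

Run:
```python
from fit import *
p,d,W=snap("wrist","pics/w3.png"); hsv=cv2.cvtColor(p,cv2.COLOR_RGB2HSV)
x,c,k=lime(W,hsv,(.458,-.417)); print("lime",np.round(x,4),c,k)
s=delta([.553,-.193,.13],-90); print(s)
```

```text
lime [ 0.4591 -0.4147  0.1477  2.846 ] 0.0010825380877567403 4427
{'t': 5.98, 'tcp': array([ 0.4592, -0.4167,  0.1311]), 'toolyaw': np.float64(-89.65), 'd': array([ 0.0951, -0.2231,  0.0011]), 'q': array([-0.04,  0.55,  0.93,  1.83, -0.51,  1.02, -0.47]), 'tilt': array([ 0.0033, -0.0015, -1.    ]), 'f': array([-1. , -0.6, -1. ]), 'w': 0.0419, 'grip': np.float64(11.5), 'rz': [np.float64(0.006), np.float64(3.148)]}
```

Emit:
jog_arm --moves '[{"dx": 0.008, "dy": -0.018, "dz": 0, "rx": 0, "ry": 0, "rz": 0}, {"dx": 0.02, "dy": -0.048, "dz": 0, "rx": 0, "ry": 0, "rz": 0}, {"dx": 0.033, "dy": -0.08, "dz": 0, "rx": 0, "ry": 0, "rz": 0}, {"dx": 0.046, "dy": -0.112, "dz": 0, "rx": 0, "ry": 0, "rz": 0}, {"dx": 0.06, "dy": -0.144, "dz": 0, "rx": 0, "ry": 0, "rz": 0}, {"dx": 0.073, "dy": -0.176, "dz": 0, "rx": 0, "ry": 0, "rz": 0}, {"dx": 0.085, "dy": -0.202, "dz": 0, "rx": 0, "ry": 0, "rz": 0}, {"dx": 0.092, "dy": -0.217, "dz": 0, "rx": 0, "ry": 0, "rz": 0}, {"dx": 0.095, "dy": -0.223, "dz": 0.01, "rx": 0, "ry": 0, "rz": 0}, {"dx": 0.095, "dy": -0.223, "dz": 0.03, "rx": 0, "ry": 0, "rz": 0}, {"dx": 0.095, "dy": -0.223, "dz": 0.055, "rx": 0, "ry": 0, "rz": 0}, {"dx": 0.095, "dy": -0.223, "dz": 0.08, "rx": 0, "ry": 0, "rz": 0}, {"dx": 0.095, "dy": -0.223, "dz": 0.098, "rx": 0, "ry": 0, "rz": 0}, {"dx": 0.095, "dy": -0.223, "dz": 0.105, "rx": 0, "ry": 0, "rz": 0}, {"dx": 0.095, "dy": -0.223, "dz": 0.108, "rx": 0, "ry": 0, "rz": 0}, {"dx": 0.095, "dy": -0.223, "dz": 0.108, "rx": 0, "ry": 0, "rz": 0}]'

```text
time: 7.32
tcp_pos: [0.5514, -0.1931, 0.0202]
tool_rot: [1.0, 0.002, -0.0, 0.0]
ft_force: [-0.6, -0.2, -0.5]
width: 0.448
grip_force: 11.5
```

Run:
```python
from fit import *
p,d,W=snap("wrist"); hsv=cv2.cvtColor(p,cv2.COLOR_RGB2HSV)
x,c,k=lime(W,hsv,(.553,-.193)); print("lime",np.round(x,4),c,k)
print(delta([.553,-.193,.012],-90))
```

```text
lime [ 0.551  -0.1904  0.0351 -0.2972] 0.0010339393777670856 4418
{'t': 7.37, 'tcp': array([ 0.5519, -0.1932,  0.0208]), 'toolyaw': np.float64(-89.71), 'd': array([ 0.0011, -0.0002,  0.0088]), 'q': array([-0.38,  0.64,  0.83,  1.98, -0.65,  0.81, -0.75]), 'tilt': array([ 3.e-04, -3.e-04, -1.e+00]), 'f': array([0.7, 0.3, 0.4]), 'w': 0.0418, 'grip': np.float64(11.5), 'rz': [np.float64(0.005), np.float64(3.147)]}
```

Emit:
jog_arm --moves '[{"dx": 0, "dy": 0, "dz": 0.001, "rx": 0, "ry": 0, "rz": 0}, {"dx": 0, "dy": 0, "dz": 0.002, "rx": 0, "ry": 0, "rz": 0}, {"dx": 0, "dy": 0, "dz": 0.003, "rx": 0, "ry": 0, "rz": 0}, {"dx": 0, "dy": 0, "dz": 0.004, "rx": 0, "ry": 0, "rz": 0}, {"dx": 0, "dy": 0, "dz": 0.005, "rx": 0, "ry": 0, "rz": 0}, {"dx": 0, "dy": 0, "dz": 0.006, "rx": 0, "ry": 0, "rz": 0}, {"dx": 0, "dy": 0, "dz": 0.006, "rx": 0, "ry": 0, "rz": 0}, {"dx": 0, "dy": 0, "dz": 0.006, "rx": 0, "ry": 0, "rz": 0}]'

```text
time: 8.03
tcp_pos: [0.5518, -0.1926, 0.0143]
tool_rot: [1.0, 0.003, -0.0, 0.0]
ft_force: [-0.1, 0.5, -1.3]
width: 0.445
grip_force: 11.5
```

Emit:
jog_arm --moves '[{"dx": 0, "dy": 0, "dz": 0.0005, "rx": 0, "ry": 0, "rz": 0}, {"dx": 0, "dy": 0, "dz": 0.001, "rx": 0, "ry": 0, "rz": 0}, {"dx": 0, "dy": 0, "dz": 0.0015, "rx": 0, "ry": 0, "rz": 0}, {"dx": 0, "dy": 0, "dz": 0.002, "rx": 0, "ry": 0, "rz": 0}, {"dx": 0, "dy": 0, "dz": 0.002, "rx": 0, "ry": 0, "rz": 0}, {"dx": 0, "dy": 0, "dz": 0.002, "rx": 0, "ry": 0, "rz": 0}]'

```text
time: 8.53
tcp_pos: [0.5517, -0.1928, 0.013]
tool_rot: [1.0, 0.003, 0.0, -0.0]
ft_force: [-6.3, 2.5, 17.5]
width: 0.448
grip_force: 13.8
```

Emit:
jog_arm --moves '[{"dx": 0, "dy": 0, "dz": -0.0005, "rx": 0, "ry": 0, "rz": 0}, {"dx": 0, "dy": 0, "dz": -0.0008, "rx": 0, "ry": 0, "rz": 0}, {"dx": 0, "dy": 0, "dz": -0.0008, "rx": 0, "ry": 0, "rz": 0}]'

```text
time: 8.78
tcp_pos: [0.5518, -0.1927, 0.0133]
tool_rot: [1.0, 0.003, 0.0, 0.0]
ft_force: [-2.7, -0.1, 6.7]
width: 0.45
grip_force: 12.3
```

Emit:
jog_arm --moves '[{"dx": 0, "dy": 0, "dz": 0, "rx": 0, "ry": 0, "rz": 0}, {"dx": 0, "dy": 0, "dz": 0, "rx": 0, "ry": 0, "rz": 0}, {"dx": 0, "dy": 0, "dz": 0, "rx": 0, "ry": 0, "rz": 0}, {"dx": 0, "dy": 0, "dz": 0, "rx": 0, "ry": 0, "rz": 0}, {"dx": 0, "dy": 0, "dz": 0, "rx": 0, "ry": 0, "rz": 0}]' --jaw 0.064

```text
time: 9.2
tcp_pos: [0.5518, -0.1925, 0.013]
tool_rot: [1.0, 0.003, -0.0, 0.0]
ft_force: [-0.1, -0.2, 0.6]
width: 0.681
grip_force: 0.0
```

Emit:
jog_arm --moves '[{"dx": 0, "dy": 0, "dz": -0.01, "rx": 0, "ry": 0, "rz": 0}, {"dx": 0, "dy": 0, "dz": -0.025, "rx": 0, "ry": 0, "rz": 0}, {"dx": 0, "dy": 0, "dz": -0.05, "rx": 0, "ry": 0, "rz": 0}, {"dx": 0, "dy": 0, "dz": -0.085, "rx": 0, "ry": 0, "rz": 0}, {"dx": 0, "dy": 0, "dz": -0.12, "rx": 0, "ry": 0, "rz": 0}, {"dx": 0, "dy": 0, "dz": -0.14, "rx": 0, "ry": 0, "rz": 0}, {"dx": 0, "dy": 0, "dz": -0.14, "rx": 0, "ry": 0, "rz": 0}]'

```text
time: 9.78
tcp_pos: [0.5537, -0.1938, 0.1585]
tool_rot: [1.0, 0.002, 0.003, 0.0]
ft_force: [0.3, -0.1, 0.2]
width: 0.68
grip_force: 0.0
```

Run:
```python
from fit import *
p,d,W=snap("wrist","pics/w4.png"); np.savez("w4.npz",p=p,d=d,W=W); hsv=cv2.cvtColor(p,cv2.COLOR_RGB2HSV)
x,c,k=lime(W,hsv,(.553,-.193)); print("lime",np.round(x,4),c,k)
p,d,W=snap("top","pics/top1.png"); np.savez("top1.npz",p=p,d=d,W=W); hsv=cv2.cvtColor(p,cv2.COLOR_RGB2HSV)
print(delta([.401,-.173,.15],-90))
```

```text
lime [ 0.5519 -0.1901  0.0281  2.7231] 0.00044463557186119975 1384
{'t': 9.88, 'tcp': array([ 0.5523, -0.1925,  0.1547]), 'toolyaw': np.float64(-89.66), 'd': array([-0.1512, -0.0204,  0.0044]), 'q': array([-0.53,  0.47,  1.  ,  1.89, -0.47,  1.04, -0.89]), 'tilt': array([ 2.3e-03,  3.0e-04, -1.0e+00]), 'f': array([-0.4, -0.3, -0.1]), 'w': 0.0641, 'grip': np.float64(0.0), 'rz': [np.float64(0.006), np.float64(3.147)]}
```

View pics/w4.png

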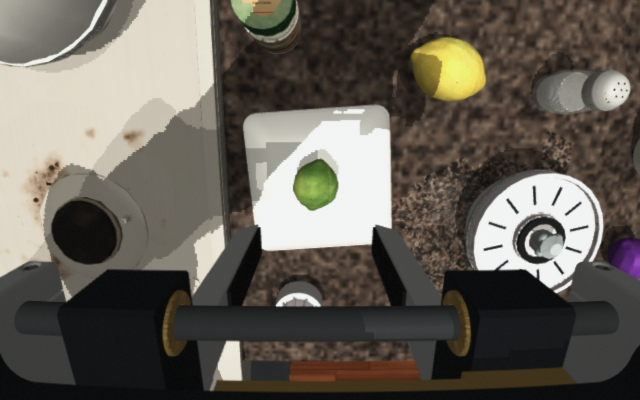

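The lime sits in the middle of the plate at (316,184). The cone comes next, partly hidden at (298,297).

Emit:
jog_arm --moves '[{"dx": -0.04, "dy": -0.005, "dz": 0, "rx": 0, "ry": 0, "rz": 0}, {"dx": -0.08, "dy": -0.01, "dz": 0, "rx": 0, "ry": 0, "rz": 0}, {"dx": -0.115, "dy": -0.015, "dz": 0.005, "rx": 0, "ry": 0, "rz": 0}, {"dx": -0.14, "dy": -0.019, "dz": 0.02, "rx": 0, "ry": 0, "rz": 0}, {"dx": -0.151, "dy": -0.02, "dz": 0.035, "rx": 0, "ry": 0, "rz": 0}, {"dx": -0.151, "dy": -0.02, "dz": 0.035, "rx": 0, "ry": 0, "rz": 0}, {"dx": -0.151, "dy": -0.02, "dz": 0.035, "rx": 0, "ry": 0, "rz": 0}, {"dx": -0.151, "dy": -0.02, "dz": 0.035, "rx": 0, "ry": 0, "rz": 0}]' --jaw 0.078

```text
time: 10.55
tcp_pos: [0.4016, -0.1738, 0.1187]
tool_rot: [1.0, 0.003, 0.0, 0.0]
ft_force: [-0.4, 0.5, -0.2]
width: 0.825
grip_force: 0.0
```

Run:
```python
from fit import *
W=np.load("top1.npz")["W"]; m=(W[...,1]>-.1)&(W[...,1]<0)&(abs(W[...,0]-.4)<.1); print("stove z pct",np.nanpercentile(W[m][:,2],[5,50,95]))
p,d,W=snap("wrist","pics/w5.png"); Z=W[...,2]
r=np.hypot(W[...,0]-.401,W[...,1]+.174)
m=(Z>.02)&(Z<.032)&(r<.045); h=cv2.convexHull(W[m][:,:2].astype(np.float32))[:,0]; print(m.sum(),circ(h,.028),h.min(0),h.max(0))
m=(Z>.046)&(Z<.06)&(r<.04); print("top",m.sum(),W[m].mean(0))
# dome fit: ring of radius by height
print(delta([.401,-.173,.004],-90))
for q in robot.recognise("wrist","cone")[:2]: print(q["centre"],q["confidence"])
```

```text
stove z pct [8.82271732e-05 7.27267009e-03 1.85667580e-02]
1272 [ 0.4016558  -0.17176466] [ 0.37434784 -0.1994582 ] [ 0.42958573 -0.14418197]
top 860 [ 0.40312379 -0.17170829  0.05173528]
{'t': 10.6, 'tcp': array([ 0.4018, -0.174 ,  0.1187]), 'toolyaw': np.float64(-89.67), 'd': array([-0.0009, -0.0011,  0.1147]), 'q': array([-0.77,  0.23,  1.18,  2.23, -0.28,  0.85, -0.97]), 'tilt': array([ 5.0e-04, -1.1e-03, -1.0e+00]), 'f': array([ 0.7, -0.6,  0.2]), 'w': 0.0775, 'grip': np.float64(0.0), 'rz': [np.float64(0.006), np.float64(3.147)]}
[0.4062, -0.174, 0.0344] 0.6
```

View pics/w5.png

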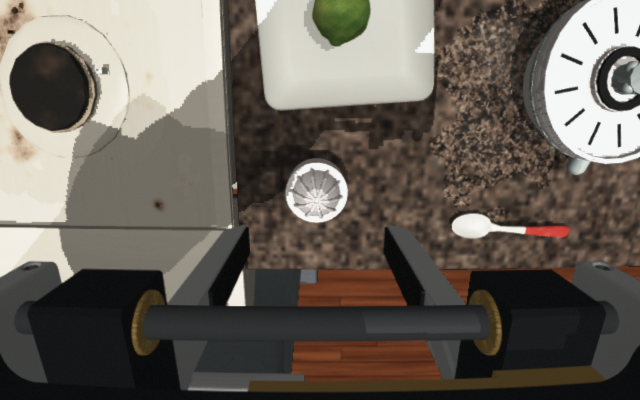

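The cone stands at (317,192), centred between the fingers, and the stove edge is clear of them.

Emit:
jog_arm --moves '[{"dx": 0, "dy": -0.002, "dz": 0.025, "rx": 0, "ry": 0, "rz": 0}, {"dx": 0, "dy": -0.002, "dz": 0.055, "rx": 0, "ry": 0, "rz": 0}, {"dx": 0, "dy": -0.002, "dz": 0.085, "rx": 0, "ry": 0, "rz": 0}, {"dx": 0, "dy": -0.002, "dz": 0.102, "rx": 0, "ry": 0, "rz": 0}, {"dx": 0, "dy": -0.002, "dz": 0.11, "rx": 0, "ry": 0, "rz": 0}, {"dx": 0, "dy": -0.002, "dz": 0.114, "rx": 0, "ry": 0, "rz": 0}, {"dx": 0, "dy": -0.002, "dz": 0.114, "rx": 0, "ry": 0, "rz": 0}, {"dx": 0, "dy": -0.002, "dz": 0.114, "rx": 0, "ry": 0, "rz": 0}]'

```text
time: 11.32
tcp_pos: [0.4014, -0.1718, 0.0049]
tool_rot: [1.0, 0.003, 0.001, 0.0]
ft_force: [0.0, 0.2, -1.2]
width: 0.832
grip_force: 0.0
```

```bash
python3 -c "
from h import *
print(delta([.4017,-.172,.004],-90))"
```

```text
{'t': 11.32, 'tcp': array([ 0.4014, -0.1718,  0.0049]), 'toolyaw': np.float64(-89.68), 'd': array([0.0003, 0.0002, 0.0009]), 'q': array([-0.44,  0.45,  0.85,  2.31, -0.61,  0.61, -0.69]), 'tilt': array([ 1.e-03, -3.e-04, -1.e+00]), 'f': array([ 0. ,  0.2, -1.2]), 'w': 0.0782, 'grip': np.float64(0.0), 'rz': [np.float64(0.006), np.float64(3.147)]}
```

Emit:
jog_arm --moves '[{"dx": 0, "dy": 0, "dz": 0, "rx": 0, "ry": 0, "rz": 0}, {"dx": 0, "dy": 0, "dz": 0, "rx": 0, "ry": 0, "rz": 0}, {"dx": 0, "dy": 0, "dz": 0, "rx": 0, "ry": 0, "rz": 0}, {"dx": 0, "dy": 0, "dz": 0, "rx": 0, "ry": 0, "rz": 0}, {"dx": 0, "dy": 0, "dz": 0, "rx": 0, "ry": 0, "rz": 0}, {"dx": 0, "dy": 0, "dz": 0, "rx": 0, "ry": 0, "rz": 0}, {"dx": 0, "dy": 0, "dz": 0, "rx": 0, "ry": 0, "rz": 0}]' --jaw 0.03 --squeeze 50

```text
time: 11.9
tcp_pos: [0.4012, -0.1713, 0.0045]
tool_rot: [1.0, 0.003, 0.0, -0.0]
ft_force: [-1.4, 2.2, 9.6]
width: 0.572
grip_force: 50.0
```

Emit:
jog_arm --moves '[{"dx": 0, "dy": 0, "dz": -0.01, "rx": 0, "ry": 0, "rz": 0}, {"dx": 0, "dy": 0, "dz": -0.03, "rx": 0, "ry": 0, "rz": 0}, {"dx": 0, "dy": 0, "dz": -0.06, "rx": 0, "ry": 0, "rz": 0}, {"dx": 0, "dy": 0, "dz": -0.09, "rx": 0, "ry": 0, "rz": 0}, {"dx": 0, "dy": 0, "dz": -0.12, "rx": 0, "ry": 0, "rz": 0}, {"dx": 0, "dy": 0, "dz": -0.145, "rx": 0, "ry": 0, "rz": 0}, {"dx": 0, "dy": 0, "dz": -0.145, "rx": 0, "ry": 0, "rz": 0}, {"dx": 0, "dy": 0, "dz": -0.145, "rx": 0, "ry": 0, "rz": 0}]'

```text
time: 12.57
tcp_pos: [0.4019, -0.17, 0.1498]
tool_rot: [1.0, 0.004, 0.001, -0.001]
ft_force: [-0.6, 0.8, -1.2]
width: 0.574
grip_force: 50.0
```

Run:
```python
from fit import *
print(delta([.5037,-.4168,.15],-90))
p,d,W=snap("wrist","pics/w6.png"); Z=W[...,2]
s=robot.state(); r=np.hypot(W[...,0]-s["tcp_pos"][0],W[...,1]-s["tcp_pos"][1])
m=(r<.03)&(Z>.12)&(Z<.25)
print("cone top z",np.percentile(W[m][:,2],[50,95,99.5]), "tcp z",s["tcp_pos"][2])
t=m&(Z>np.percentile(Z[m],99.5)-.006); print(W[t].mean(0))
# juicer features
W=np.load("top1.npz")["W"]; p=np.load("top1.npz")["p"]; Z=W[...,2]; R=np.hypot(W[...,0]-.504,W[...,1]+.417)
m=(Z>.045)&(Z<.062)&(R<.076); h=cv2.convexHull(W[m][:,:2].astype(np.float32))[:,0]; print("juicer",circ(h,.0685),h.min(0),h.max(0))
m=(Z>.074)&(Z<.084)&(R<.02); print("studtop",m.sum(),W[m].mean(0))
```

```text
{'t': 12.57, 'tcp': array([ 0.4019, -0.17  ,  0.1498]), 'toolyaw': np.float64(-89.5), 'd': array([ 0.0996,  0.2477, -0.0005]), 'q': array([-0.91,  0.14,  1.3 ,  2.2 , -0.17,  0.91, -1.08]), 'tilt': array([ 0.0028,  0.0023, -1.    ]), 'f': array([-0.6,  0.8, -1.2]), 'w': 0.0539, 'grip': np.float64(50.0), 'rz': [np.float64(0.009), np.float64(3.15)]}
cone top z [0.18753163 0.23360546 0.2472309 ] tcp z 0.14899034206646983
[ 0.40880262 -0.19552812  0.24530279]
juicer [ 0.50339091 -0.41728465] [ 0.43683892 -0.4836693 ] [ 0.5705347  -0.34996587]
studtop 83 [ 0.50391253 -0.41755192  0.07821634]
```

Emit:
jog_arm --moves '[{"dx": 0.007, "dy": 0.018, "dz": 0, "rx": 0, "ry": 0, "rz": 0}, {"dx": 0.02, "dy": 0.05, "dz": 0, "rx": 0, "ry": 0, "rz": 0}, {"dx": 0.034, "dy": 0.084, "dz": 0, "rx": 0, "ry": 0, "rz": 0}, {"dx": 0.048, "dy": 0.118, "dz": 0, "rx": 0, "ry": 0, "rz": 0}, {"dx": 0.062, "dy": 0.152, "dz": 0, "rx": 0, "ry": 0, "rz": 0}, {"dx": 0.075, "dy": 0.185, "dz": 0, "rx": 0, "ry": 0, "rz": 0}, {"dx": 0.087, "dy": 0.215, "dz": 0, "rx": 0, "ry": 0, "rz": 0}, {"dx": 0.096, "dy": 0.237, "dz": 0, "rx": 0, "ry": 0, "rz": 0}, {"dx": 0.1, "dy": 0.246, "dz": 0.01, "rx": 0, "ry": 0, "rz": 0}, {"dx": 0.1, "dy": 0.246, "dz": 0.025, "rx": 0, "ry": 0, "rz": 0}, {"dx": 0.1, "dy": 0.246, "dz": 0.035, "rx": 0, "ry": 0, "rz": 0}, {"dx": 0.1, "dy": 0.246, "dz": 0.035, "rx": 0, "ry": 0, "rz": 0}, {"dx": 0.1, "dy": 0.246, "dz": 0.035, "rx": 0, "ry": 0, "rz": 0}]'

```text
time: 13.7
tcp_pos: [0.5012, -0.4156, 0.1128]
tool_rot: [1.0, 0.003, -0.001, -0.001]
ft_force: [0.1, -0.2, -0.3]
width: 0.574
grip_force: 50.0
```

Run:
```python
from fit import *
print(delta([.5037,-.417,.105],-90))
p,d,W=snap("wrist","pics/w6.png"); Z=W[...,2]; s=robot.state(); t=s["tcp_pos"]
R=np.hypot(W[...,0]-.504,W[...,1]+.417); m=(Z>.045)&(Z<.062)&(R<.076); h=cv2.convexHull(W[m][:,:2].astype(np.float32))[:,0]
print("juicer",m.sum(),circ(h,.0685),h.min(0),h.max(0))
r=np.hypot(W[...,0]-t[0],W[...,1]-t[1]); c=(r<.035)&(Z>t[2]+.012)&(Z<t[2]+.06)
zz=Z[c]; print("cone top rel tcp",np.percentile(zz,[95,99])-t[2]); h=cv2.convexHull(W[c&(Z<t[2]+.028)][:,:2].astype(np.float32))[:,0]; print("collar",h.min(0),h.max(0),circ(h,.028))
k=c&(Z>t[2]+.042); print("dome top",k.sum(),W[k].mean(0),t)
```

```text
{'t': 13.7, 'tcp': array([ 0.5012, -0.4156,  0.1128]), 'toolyaw': np.float64(-89.67), 'd': array([0.0025, 0.0014, 0.0078]), 'q': array([-0.03,  0.62,  0.9 ,  1.76, -0.56,  1.04, -0.49]), 'tilt': array([-0.0019,  0.0017, -1.    ]), 'f': array([ 0.1, -0.2, -0.3]), 'w': 0.054, 'grip': np.float64(50.0), 'rz': [np.float64(0.006), np.float64(3.147)]}
juicer 13372 [ 0.50380742 -0.41615872] [ 0.44217455 -0.4840896 ] [ 0.5721672 -0.3483849]
cone top rel tcp [0.05145924 0.05846146]
collar [ 0.47286627 -0.44967118] [ 0.5295899  -0.38212237] [ 0.5014951  -0.41353149]
dome top 2797 [ 0.50453958 -0.41527013  0.16210247] [ 0.50182909 -0.41588276  0.11379427]
```

View pics/w6.png

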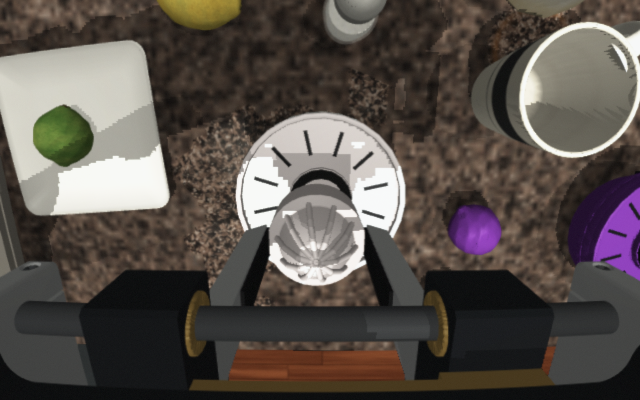

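The cone is upright in the grip at (316,235), nearly over the stud, and the lime is still on the plate at (63,135). I'll align and lower to just above the stud.

Emit:
jog_arm --moves '[{"dx": 0.002, "dy": 0.001, "dz": 0.01, "rx": 0, "ry": 0, "rz": 0}, {"dx": 0.002, "dy": 0.001, "dz": 0.02, "rx": 0, "ry": 0, "rz": 0}, {"dx": 0.002, "dy": 0.001, "dz": 0.024, "rx": 0, "ry": 0, "rz": 0}, {"dx": 0.002, "dy": 0.001, "dz": 0.024, "rx": 0, "ry": 0, "rz": 0}, {"dx": 0.002, "dy": 0.001, "dz": 0.024, "rx": 0, "ry": 0, "rz": 0}, {"dx": 0.002, "dy": 0.001, "dz": 0.024, "rx": 0, "ry": 0, "rz": 0}]'

```text
time: 14.25
tcp_pos: [0.5041, -0.4179, 0.0903]
tool_rot: [1.0, 0.003, 0.0, 0.0]
ft_force: [0.3, 0.7, -0.5]
width: 0.573
grip_force: 50.0
```

```bash
python3 -c "
from h import *
print(delta([.5037,-.4166,.0765],-90))"
```

```text
{'t': 14.25, 'tcp': array([ 0.5041, -0.4179,  0.0903]), 'toolyaw': np.float64(-89.67), 'd': array([-0.0004, -0.0013,  0.0138]), 'q': array([-0.01,  0.65,  0.88,  1.77, -0.59,  1.  , -0.47]), 'tilt': array([ 1.e-04, -2.e-04, -1.e+00]), 'f': array([ 0.3,  0.7, -0.5]), 'w': 0.0539, 'grip': np.float64(50.0), 'rz': [np.float64(0.006), np.float64(3.147)]}
```

Slow descent to near the balls, watching the lateral force.

Emit:
jog_arm --moves '[{"dx": 0, "dy": -0.001, "dz": 0.003, "rx": 0, "ry": 0, "rz": 0}, {"dx": 0, "dy": -0.001, "dz": 0.006, "rx": 0, "ry": 0, "rz": 0}, {"dx": 0, "dy": -0.001, "dz": 0.009, "rx": 0, "ry": 0, "rz": 0}, {"dx": 0, "dy": -0.001, "dz": 0.011, "rx": 0, "ry": 0, "rz": 0}, {"dx": 0, "dy": -0.001, "dz": 0.012, "rx": 0, "ry": 0, "rz": 0}, {"dx": 0, "dy": -0.001, "dz": 0.012, "rx": 0, "ry": 0, "rz": 0}, {"dx": 0, "dy": -0.001, "dz": 0.012, "rx": 0, "ry": 0, "rz": 0}]'

```text
time: 14.83
tcp_pos: [0.5039, -0.4171, 0.0781]
tool_rot: [1.0, 0.003, -0.0, 0.0]
ft_force: [0.7, -1.9, -2.0]
width: 0.576
grip_force: 50.0
```

Emit:
jog_arm --moves '[{"dx": 0, "dy": 0, "dz": 0.001, "rx": 0, "ry": 0, "rz": 0}, {"dx": 0, "dy": 0, "dz": 0.002, "rx": 0, "ry": 0, "rz": 0}, {"dx": 0, "dy": 0, "dz": 0.003, "rx": 0, "ry": 0, "rz": 0}, {"dx": 0, "dy": 0, "dz": 0.003, "rx": 0, "ry": 0, "rz": 0}, {"dx": 0, "dy": 0, "dz": 0.003, "rx": 0, "ry": 0, "rz": 0}]'

```text
time: 15.25
tcp_pos: [0.5045, -0.4177, 0.0759]
tool_rot: [1.0, 0.003, 0.001, 0.001]
ft_force: [0.2, -3.0, 7.3]
width: 0.574
grip_force: 50.0
```

Emit:
jog_arm --moves '[{"dx": 0, "dy": 0, "dz": 0.001, "rx": 0, "ry": 0, "rz": 0}, {"dx": 0, "dy": 0, "dz": 0.002, "rx": 0, "ry": 0, "rz": 0}, {"dx": 0, "dy": 0, "dz": 0.003, "rx": 0, "ry": 0, "rz": 0}, {"dx": 0, "dy": 0, "dz": 0.003, "rx": 0, "ry": 0, "rz": 0}]'

```text
time: 15.58
tcp_pos: [0.5047, -0.4182, 0.0733]
tool_rot: [1.0, 0.003, 0.001, 0.001]
ft_force: [-0.0, -5.2, 8.2]
width: 0.57
grip_force: 50.0
```

Emit:
jog_arm --moves '[{"dx": 0, "dy": 0.0007, "dz": 0.001, "rx": 0, "ry": 0, "rz": 0}, {"dx": 0, "dy": 0.0007, "dz": 0.002, "rx": 0, "ry": 0, "rz": 0}, {"dx": 0, "dy": 0.0007, "dz": 0.003, "rx": 0, "ry": 0, "rz": 0}, {"dx": 0, "dy": 0.0007, "dz": 0.004, "rx": 0, "ry": 0, "rz": 0}, {"dx": 0, "dy": 0.0007, "dz": 0.004, "rx": 0, "ry": 0, "rz": 0}]'

```text
time: 16.0
tcp_pos: [0.5039, -0.418, 0.0679]
tool_rot: [1.0, 0.003, -0.0, 0.0]
ft_force: [0.9, -6.1, -7.6]
width: 0.57
grip_force: 50.0
```

Emit:
jog_arm --moves '[{"dx": 0, "dy": 0, "dz": 0.001, "rx": 0, "ry": 0, "rz": 0}, {"dx": 0, "dy": 0, "dz": 0.002, "rx": 0, "ry": 0, "rz": 0}, {"dx": 0, "dy": 0, "dz": 0.003, "rx": 0, "ry": 0, "rz": 0}, {"dx": 0, "dy": 0, "dz": 0.003, "rx": 0, "ry": 0, "rz": 0}]'

```text
time: 16.33
tcp_pos: [0.5037, -0.4174, 0.0645]
tool_rot: [1.0, 0.003, -0.0, -0.0]
ft_force: [-0.6, -4.1, -6.1]
width: 0.577
grip_force: 50.0
```

Emit:
jog_arm --moves '[{"dx": 0, "dy": 0.0003, "dz": 0.001, "rx": 0, "ry": 0, "rz": 0}, {"dx": 0, "dy": 0.0003, "dz": 0.002, "rx": 0, "ry": 0, "rz": 0}, {"dx": 0, "dy": 0.0003, "dz": 0.003, "rx": 0, "ry": 0, "rz": 0}, {"dx": 0, "dy": 0.0003, "dz": 0.003, "rx": 0, "ry": 0, "rz": 0}, {"dx": 0, "dy": 0.0003, "dz": 0.003, "rx": 0, "ry": 0, "rz": 0}]'

```text
time: 16.75
tcp_pos: [0.5039, -0.4175, 0.0622]
tool_rot: [1.0, 0.003, -0.0, -0.0]
ft_force: [-3.2, 0.2, 6.1]
width: 0.575
grip_force: 50.0
```

Emit:
jog_arm --moves '[{"dx": 0, "dy": 0, "dz": 0.001, "rx": 0, "ry": 0, "rz": 0}, {"dx": 0, "dy": 0, "dz": 0.001, "rx": 0, "ry": 0, "rz": 0}, {"dx": 0, "dy": 0, "dz": 0.001, "rx": 0, "ry": 0, "rz": 0}]'

```text
time: 17.0
tcp_pos: [0.504, -0.4175, 0.0614]
tool_rot: [1.0, 0.003, -0.0, -0.0]
ft_force: [-4.2, 2.0, 7.4]
width: 0.577
grip_force: 50.0
```

Emit:
jog_arm --moves '[{"dx": 0, "dy": 0, "dz": 0.001, "rx": 0, "ry": 0, "rz": 0}, {"dx": 0, "dy": 0, "dz": 0.0015, "rx": 0, "ry": 0, "rz": 0}, {"dx": 0, "dy": 0, "dz": 0.0015, "rx": 0, "ry": 0, "rz": 0}, {"dx": 0, "dy": 0, "dz": 0.0015, "rx": 0, "ry": 0, "rz": 0}]'

```text
time: 17.33
tcp_pos: [0.504, -0.4175, 0.0605]
tool_rot: [1.0, 0.003, 0.0, -0.001]
ft_force: [-6.9, 4.7, 18.6]
width: 0.573
grip_force: 50.0
```

Emit:
jog_arm --moves '[{"dx": 0, "dy": -0.0003, "dz": 0.0004, "rx": 0, "ry": 0, "rz": 0}, {"dx": 0, "dy": -0.0003, "dz": 0.0004, "rx": 0, "ry": 0, "rz": 0}, {"dx": 0, "dy": -0.0003, "dz": 0.0004, "rx": 0, "ry": 0, "rz": 0}, {"dx": 0, "dy": -0.0003, "dz": 0.0004, "rx": 0, "ry": 0, "rz": 0}]'

```text
time: 17.67
tcp_pos: [0.504, -0.4175, 0.0605]
tool_rot: [1.0, 0.003, 0.0, -0.0]
ft_force: [-7.9, 5.2, 22.8]
width: 0.576
grip_force: 50.0
```

Run:
```python
from fit import *
p,d,W=snap("wrist","pics/w7.png"); hsv=cv2.cvtColor(p,cv2.COLOR_RGB2HSV); Z=W[...,2]
s=delta([.504,-.4175,.06],-90); print(s); t=s["tcp"]
c=(np.hypot(W[...,0]-t[0],W[...,1]-t[1])<.03)&(Z>t[2]+.012)&(Z<t[2]+.07); print("cone top z",np.percentile(Z[c],[90,95,99]))
p,d,W=snap("top"); hsv=cv2.cvtColor(p,cv2.COLOR_RGB2HSV)
print("lime",lime(W,hsv,(.552,-.19)))
```

```text
{'t': 17.72, 'tcp': array([ 0.504 , -0.4175,  0.0605]), 'toolyaw': np.float64(-89.68), 'd': array([-0.    ,  0.    ,  0.0005]), 'q': array([ 0.01,  0.68,  0.85,  1.79, -0.62,  0.96, -0.45]), 'tilt': array([ 7.e-04,  8.e-04, -1.e+00]), 'f': array([-8.9,  5.2, 23.8]), 'w': 0.0543, 'grip': np.float64(50.0), 'rz': [np.float64(0.006), np.float64(3.147)]}
cone top z [0.11139694 0.11815355 0.12802843]
lime (array([ 0.55360063, -0.19114915,  0.02855072,  0.58882047]), np.float64(8.605428976622894e-05), 101)
```

View pics/w7.png

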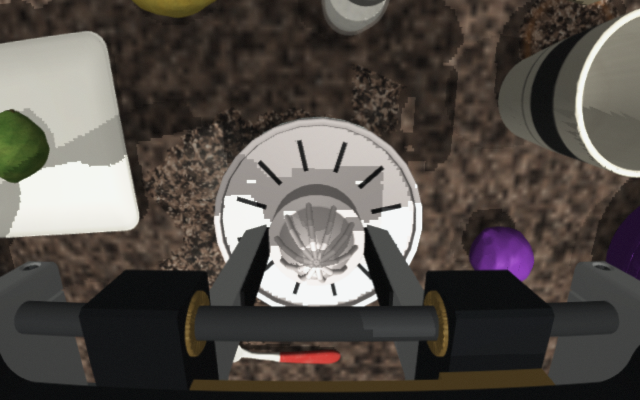

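The cone is seated on the shoulder at (316,235). The TCP height has stopped at 0.0605, as expected, with about 23 N pressing down, and the lime is on the plate at (15,145).

```bash
python3 -c "
from bench import robot
print(robot.job_done())"
```

```text
the job is handed in; nothing more can be done
None
```

The job is handed in: the lime is resting on the plate, and the cone went past the click and is fully home, with the gripper still holding it down at about 23 N to keep the seal squeezed.

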